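# Tighten the corner nut of the tin opener's foot

## Robot

A 7-joint arm with a two-finger parallel gripper is mounted at the origin on a cart in front of the work surface, level with it; the furniture and walls round the work are solid. World frame = base frame: x ahead of the robot, y to its left, z up, the work surface at z = 0. Lengths are in mm, angles in rad, forces in N, time in s.
With the tool pointing down it reaches from about 400 to 750 mm from the base axis. Payload 19.5 kg.
Tool frame: the origin (TCP) lies at the very end of the fingers, on their centre line; the grasp point (between the pads) lies 19 mm behind it; x points along the fingers, z is the direction in which the jaws open and shut, and the axes are right-handed (so a half turn about x gives the same grasp; the last joint's range is limited). The gripper opens to 85 mm and grips with 20 to 120 N. Pads are 22 mm wide; open, the fingers measure 114 mm over their backs; the gripper's body (76 mm by 85 mm) begins 54 mm behind the grasp point. The pads swing forward as they close: fully open they stand 13 mm farther back than shut.
Start: joints at [1.166, 0.707, -0.028, 1.485, 0.022, 0.951, -0.075], TCP at [204.055, -537.547, 231.268] pointing down, gripper open.
Joint ranges: [-2.71, 2.71], [-0.32, 2.16], [-1.57, 1.52], [0, 2.45], [-1.46, 4.6], [0, 2.02], [-2.83, 2.83]. Speed limits (rad/s): [1.89, 1.89, 2.57, 2.57, 3.01, 3.01, 3.01].

## Interface

Orientations are given as a unit quaternion [w, x, y, z].
In Python, from workcell import sense, read_camera, camera_model, hand_in, look_for gives the robot as it stands.
- The arm moves only by the tool servo_tool, never from a script. Its argument "targets" is a list of rows, each an object of numbers: "claw": the opening, from -1 (shut) to 1 (fully open); "dx", "dy", "dz": the shift along the tool's x, y, z each as a share of 0.2 m, from -1 to 1; "wx", "wy", "wz": the turn, a rotation vector about the tool's x, y, z each as a share of pi/2 rad, from -1 to 1. In form: [{"claw": .., "dx": .., "dy": .., "dz": .., "wx": .., "wy": .., "wz": ..}, ...]. A call has 1 to 12 rows; each row is the pose to reach, as a shift and turn from the pose measured when the call began, along the tool's axes at that moment; what a row does not reach only later rows make up. A row lasts 1/8 s, in which the tool goes at most 62.5 mm and 10.7 degrees, less where a joint would pass 70% of its speed; a pose out of reach is approached as far as the arm can. A call with a number of a shift or a turn outside -1 to 1 is refused whole. A call with a gripper value outside its range is refused whole. The fingers move at their own pace and stop on an object; the grip force is fixed at half the most. Time passes only in rows, so rows that repeat a pose let the fingers close. It gives the time, the measured TCP pose, the force and the opening at its end, in the units of the state.
- sense(): the state, without advancing time (a new reading comes with each control period).
- read_camera(name): name is "side" or "top"; returns the picture (480x640x3 uint8, blue, green, red); there is no depth.
- camera_model(name): a dict with "fovy" (degrees; the focal length in pixels is half the picture's height over the tangent of half this angle, whatever the lens; pixels are square), "cx", "cy" (the principal point, pixels), "cam_to_world" (4x4, takes a point from camera to world coordinates). Camera axes: x right, y up, looking along -z (the intrinsics and any distortion apply to the point x, -y, -z); pixel columns grow to the right and rows downward; lengths in mm; the calibration is good to about 2 mm. A picture is of the moment at which its call begins. camera_model takes no time and is no camera call.
- hand_in(): hands the job in, once; it reports no verdict.
Trained networks look in the newest picture that a camera, given by its name, has taken for a name from the list of things; names that differ only in an ending like _2 or _b are one class to them, and where a whole thing is asked for, a point or a joint stands for the part that bears it (a point fixed in the world has none). Each returns a list of dicts, best first, with "conf" (0 to 1); they miss things now and then, are a little off and sometimes report something else, mostly with a low value. They report only what shows in the picture. A call takes as long as a camera call.
- look_for(camera, query): "at" ([x, y, z] in mm, in world coordinates, good to about 4 mm: the middle of the surface that is visible of it).
The state is a dict: "time_s": time; "joint_positions": joint angles; "qd": joint speeds; "joint_torque": joint torques, N m; "eef_pos": TCP position; "ee_rot": TCP orientation; "wrist_force": force on the tool from outside, world axes, zero at the start; "wrist_torque": the same for the moment, N m; "opening": opening from 0.0 (shut) to 1.0 (fully open).
Only numpy, scipy, OpenCV 4.12 (cv2) and the standard library are available. Lean on these libraries where they do the work, as an engineer would, in place of code of your own. Each camera call takes 0.05 s, during which the arm holds its last target. There are 200 camera calls.

## Task

The bench tin opener's foot has worked loose: with the ring spanner, tighten its big hex nut (clockwise seen from above) until it stops turning and bites firmly, with about 1 N m and never more than 1.4 N m. The two ribs beside the nut allow only a short swing, so lift the spanner off and reseat it for each new stroke, and do not force it against the ribs or turn the nut with the fingers. Then lay the spanner flat on the bench clear of the foot, and leave the things standing around as they are.

Things in the scene. Friction and masses are not known exactly. Their poses are not given: they have to be found in the camera images.
- spanner: loose steel ring spanner, 0.25 kg, lying as it is used. Origin: centre of the ring's underside; +x along the handle from ring to heel, z up. Ring 22 high, 50 over flats outside, hexagonal through hole 37.8 across flats, flats facing +x and -x. Centre of mass near x = 70
- spanner_grip (a point): mid handle (blue sleeve, 45 long), at x = 90 and 25 above the spanner's underside, axes as the spanner. Handle: straight bar 14 wide (y), 18 tall, 16 to 34 above the underside, x = 22 to 155; its heel (x = 139 to 155) reaches down to the underside, so it lies level
- foot: grey steel foot of a tin opener (bar out for washing), fixed to the bench. Origin on the nut's vertical axis at bench level, z up. Base plate 10 thick, x = -44 to 76, 124 wide; square sleeve 42 wide, 90 high, at x = 31 to 73. Open side: -x. A seated spanner's ring stands on the base plate, 10 above the bench
- ribs: two upright ribs of the foot, 8 thick, 34 to 64 from the nut's axis, tops 50 above the bench, radial at 61 degrees either side of the foot's -x; origin and axes as the foot. They let a seated spanner's handle point only within about 42 degrees (0.73 rad) either side of the foot's -x
- nut_top (a point): centre of the nut's top face, 27 above the bench; turns with the nut. In its frame the normals of the nut's flats point at -20, 40, 100 degrees and so on (every 60) about z
- nut: steel hex nut, 36 across flats, from 13 to 27 above the bench (upper 3 bevelled), on a stud of 16 diameter ending 33 above the bench; the spanner has 0.9 play all round, 5 degrees either way. It runs with about 0.2 N m and turns 95 to 110 degrees before it stops dead; where differs each time and can only be felt. Origin: on its axis at bench level
- pad (a joint): twist of the rubber pad under the nut, rad, which shows the torque now put on the nut: it gives like a spring, 8 N m per rad, positive for tightening, and goes back when the spanner is let off. About 0.025 while the nut runs, 0.125 at 1 N m, 0.175 at 1.4 N m
- yoghurt_pot: small yoghurt pot standing behind the foot on the left, 72 across, 72 high; origin at the centre of its underside
- pepper_shaker: pepper shaker standing behind the foot on the right, 44 across, 90 high; origin at the centre of its underside
- garlic: garlic bulb lying to the right of the foot, 56 across; origin at the centre of its underside

How it is judged:
By the outcome, as a careful person would: the job done as asked, in the order asked, and still so for the second after the job is handed in, with the robot touching nothing.
It also fails if it takes over 72 s, if anything falls off the work surface, if the arm or the gripper's body presses on something with over 40 N, if the wrist force passes 120 N, or if a joint passes its speed limit or range.

## Working session

There is one attempt and no reset: what is moved stays moved. The work goes in short steps, Python scripts to look and compute and a tool call to move; the robot and the scene stay as the last step left them, time stands still between calls to the robot, and variables do not carry over. Pictures are saved under pics/ and viewed, about 8 in all and at most 12, crops included, and the job is handed in when it is done.

Besides the shell and the picture viewer there is one more tool, called after "Emit:" as a command line: name --argument value ..., lists and objects as JSON in quotes. servo_tool: Moves the arm, as the interface text tells. Its arguments: {"type":"object","properties":{"targets":{"type":"array","items":{"type":"object","properties":{"claw":{"type":"number"},"dx":{"type":"number"},"dy":{"type":"number"},"dz":{"type":"number"},"wx":{"type":"number"},"wy":{"type":"number"},"wz":{"type":"number"}}}}},"required":["targets"]}

```bash
ls; mkdir -p pics; python3 - <<'E'
from workcell import *
import cv2,numpy as np
s=sense();print(s)
for c in("side","top"):
    im=read_camera(c);cv2.imwrite(f"pics/{c}0.png",im);m=camera_model(c);print(c,{k:(np.round(v,3).tolist() if k=="cam_to_world" else v) for k,v in m.items()})
    for q in("spanner","spanner_grip","foot","ribs","nut_top","nut","yoghurt_pot","pepper_shaker","garlic"):
        print(q,[(np.round(d["at"]).tolist(),round(d["conf"],2)) for d in look_for(c,q)[:2]])
E
```

```text
pics
{'time_s': 0.0, 'joint_positions': array([ 1.16631363,  0.70707784, -0.02767009,  1.48499242,  0.02198598,
        0.95085733, -0.07550809]), 'qd': array([-0.00052553,  0.00131674,  0.00115879, -0.00034252,  0.00048778,
       -0.00013232,  0.00098986]), 'joint_torque': array([-4.00013996e-04, -8.83211803e+01,  1.23454034e+00, -2.36169112e+01,
        1.68142217e-02,  6.39564139e-03,  3.70191174e-05]), 'eef_pos': array([ 203.99386949, -537.33215638,  230.84295788]), 'ee_rot': array([ 0.58170266,  0.40180254,  0.58229879, -0.40137869]), 'wrist_force': array([-0.89433109, -0.15905608, -0.56415018]), 'wrist_torque': array([-0.04034984,  0.00611944, -0.04447036]), 'opening': 0.9970578564151582}
side {'fovy': 49.24638005621048, 'cx': 319.7063034066672, 'cy': 239.65493135472514, 'cam_to_world': [[0.951, 0.204, -0.23, 325.934], [-0.308, 0.608, -0.732, -688.329], [-0.01, 0.767, 0.642, 713.295], [0.0, 0.0, 0.0, 1.0]]}
spanner [([468.0, 339.0, 23.0], 0.69)]
spanner_grip [([470.0, 336.0, 20.0], 0.6)]
foot [([581.0, 38.0, 13.0], 0.93)]
ribs [([532.0, 96.0, 36.0], 0.68)]
nut_top [([560.0, 54.0, 28.0], 0.64)]
nut [([562.0, 54.0, 25.0], 0.47), ([470.0, 338.0, 23.0], 0.18)]
yoghurt_pot [([660.0, 119.0, 71.0], 0.9)]
pepper_shaker [([638.0, -56.0, 51.0], 0.97)]
garlic [([439.0, -250.0, 35.0], 0.68)]
top {'fovy': 44.38525708736613, 'cx': 330.89722413224735, 'cy': 236.8660844284159, 'cam_to_world': [[0.05, 0.979, -0.199, 290.553], [-0.999, 0.048, -0.014, 55.71], [-0.004, 0.199, 0.98, 1348.968], [0.0, 0.0, 0.0, 1.0]]}
spanner [([472.0, 338.0, 32.0], 0.69)]
spanner_grip [([467.0, 344.0, 30.0], 0.73)]
foot [([577.0, 64.0, 10.0], 0.81)]
ribs [([533.0, 98.0, 47.0], 0.66)]
nut_top [([557.0, 66.0, 28.0], 0.69)]
nut [([555.0, 68.0, 28.0], 0.54)]
yoghurt_pot [([656.0, 133.0, 69.0], 0.78), ([559.0, 66.0, 30.0], 0.73)]
pepper_shaker [([634.0, -43.0, 71.0], 0.66)]
garlic [([437.0, -235.0, 37.0], 0.93), ([536.0, 100.0, 46.0], 0.26)]
```

View pics/top0.png

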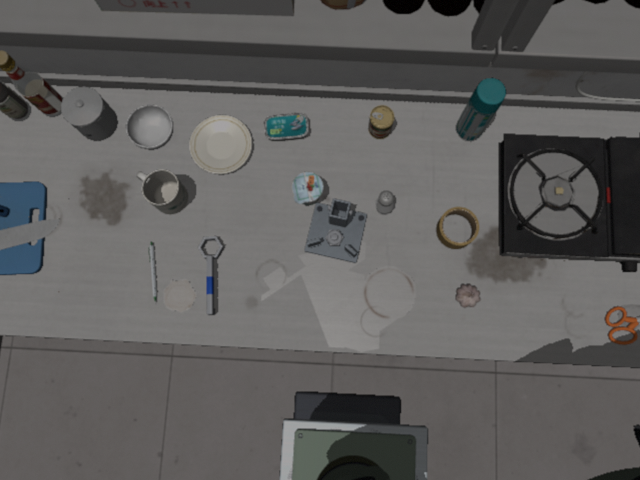

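View pics/side0.png

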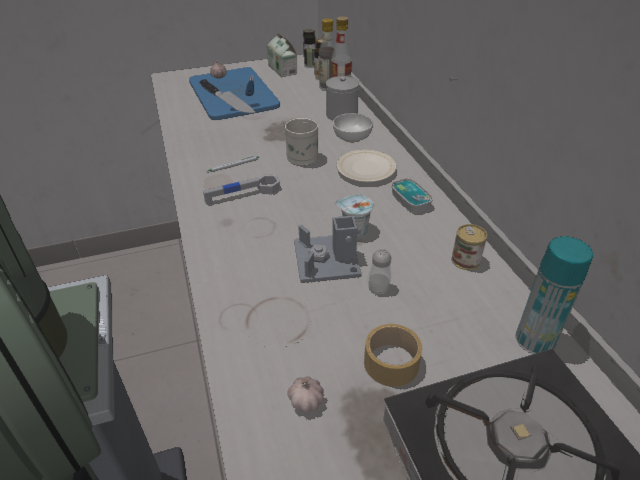

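```bash
cat > h.py <<'E'
from workcell import *
import cv2,numpy as np
def crop(im,x,y,w,h,k): return cv2.resize(im[y:y+h,x:x+w],None,fx=k,fy=k,interpolation=cv2.INTER_CUBIC)
def proj(c,P):
    m=camera_model(c);T=np.linalg.inv(np.array(m["cam_to_world"]));P=np.atleast_2d(P).astype(float)
    q=P@T[:3,:3].T+T[:3,3];f=240/np.tan(np.radians(m["fovy"]/2))
    return np.c_[m["cx"]+f*q[:,0]/-q[:,2],m["cy"]-f*q[:,1]/-q[:,2]]
def unproj(c,uv,z):
    m=camera_model(c);T=np.array(m["cam_to_world"]);f=240/np.tan(np.radians(m["fovy"]/2))
    uv=np.atleast_2d(uv);d=np.c_[(uv[:,0]-m["cx"])/f,-(uv[:,1]-m["cy"])/f,-np.ones(len(uv))]@T[:3,:3].T
    o=T[:3,3];return o+d*((z-o[2])/d[:,2])[:,None]
E
python3 - <<'E'
from h import *
t=cv2.imread("pics/top0.png");s=cv2.imread("pics/side0.png")
a=np.vstack([np.hstack([crop(t,300,194,72,72,5),crop(t,190,230,84,72*1,5)[:, :420]]),np.hstack([crop(s,285,210,84,72,5)[:, :360],crop(s,198,165,84,72,5)])])
a=cv2.convertScaleAbs(a,alpha=1.3,beta=10)
print(a.shape);cv2.imwrite("pics/z0.png",cv2.resize(a,None,fx=.833,fy=.833))
b=np.hstack([crop(t,300,194,80,72,5)[:, :400],crop(s,285,210,80,72,5)]);b=cv2.convertScaleAbs(b,alpha=1.5)
cv2.imwrite("pics/z1.png",b)
print(proj("top",[[560,60,28]]),proj("side",[[560,60,28]]))
E
```

```text
(720, 780, 3)
[[337.1347047  236.63781646]] [[319.27454726 250.87715986]]
```

View pics/z0.png

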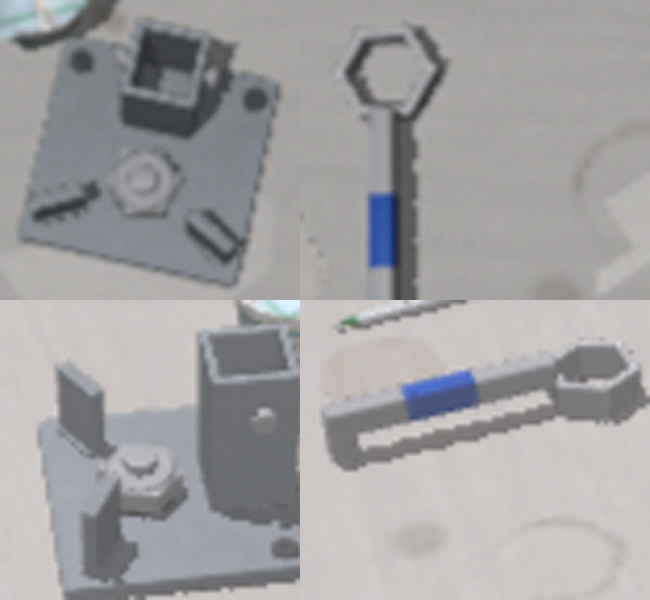

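```bash
python3 - <<'E'
from h import *
from scipy.optimize import least_squares
k=4.167
ft=np.array([[64,38],[280,85],[238,286],[20,240],[143,177]])/k+[300,194]
fP=[[76,62,10],[76,-62,10],[-44,-62,10],[-44,62,10],[0,0,33]]
fs=np.array([[40,125],[63,285],[146,163]])/k+[285,210]
sP=[[-44,62,10],[-44,-62,10],[0,0,33]]
def W(p,P):
    P=np.array(P,float);c,s=np.cos(p[2]),np.sin(p[2])
    return np.c_[p[0]+c*P[:,0]-s*P[:,1],p[1]+s*P[:,0]+c*P[:,1],P[:,2]]
for mode in("both","top","side"):
    def r(p):
        a=proj("top",W(p,fP))-ft;b=proj("side",W(p,sP))-fs
        return np.r_[a.ravel() if mode!="side" else [],b.ravel() if mode!="top" else []]
    q=least_squares(r,[560,60,-.2]);print(mode,q.x,np.round(q.fun,1))
t=cv2.imread("pics/top0.png")
g=cv2.resize(t,None,fx=1,fy=1).astype(int)
for c,z in(("top",34),("side",30)):
    im=cv2.imread(f"pics/{c}0.png").astype(int)
    m=((im[:,:,0]-im[:,:,2]>60)).astype(np.uint8);m[:, :200]=0;m[:,285:]=0;m[:150]=0;m[330:]=0
    n,l,st,ce=cv2.connectedComponentsWithStats(m)
    i=1+np.argmax(st[1:,4]);print(c,st[i],ce[i],unproj(c,ce[i],z))
pts=np.array([[90,62],[82.5,230]])/k+[190,230]
print(unproj("top",pts,22),unproj("top",[[211,313]],34))
E
```

```text
both [ 5.59133922e+02  6.48817020e+01 -1.68090799e-01] [ 0.8 -1.2  0.6 -1.4  0.1 -0.2 -0.1 -0.6  0.7 -0.  -1.3 -1.1 -0.   1.4
 -2.  -1.6]
top [ 5.57490688e+02  6.56703925e+01 -1.62760241e-01] [ 0.2 -0.4  0.1 -0.9 -0.2  0.4 -0.4  0.3  0.3  0.7]
side [ 5.60841375e+02  6.23676523e+01 -1.96058614e-01] [ 0.5 -1.   0.2  1.7 -0.8 -1. ]
top [207 277   6  17  86] [209.03488372 285.08139535] [[433.80159797 341.96419159  34.        ]]
side [223 182  17   7  55] [230.89090909 184.87272727] [[435.74629387 345.69663414  30.        ]]
[[527.79814543 347.1323299   22.        ]
 [434.93537639 342.82352053  22.        ]] [[371.89218165 331.91886128  34.        ]]
```

```bash
cat >> h.py <<'E'
from scipy.spatial.transform import Rotation as R
def cur():
    s=sense();return s,np.array(s["eef_pos"]),R.from_quat(np.array(s["ee_rot"])[[1,2,3,0]])
def yaw(Rt): z=Rt.as_matrix()[:,2];return np.degrees(np.arctan2(z[1],z[0]))
def goal(yawdeg): # tool pointing down, z at world yaw
    z=np.array([np.cos(np.radians(yawdeg)),np.sin(np.radians(yawdeg)),0]);x=np.array([0,0,-1.]);return R.from_matrix(np.c_[x,np.cross(z,x),z])
def rel(p,yd,claw=1):
    s,p0,R0=cur();d=R0.inv().apply(np.array(p)-p0)/200;w=(R0.inv()*goal(yd)).as_rotvec()/(np.pi/2)
    print(f'{{"claw":{claw},"dx":{d[0]:.3f},"dy":{d[1]:.3f},"dz":{d[2]:.3f},"wx":{w[0]:.3f},"wy":{w[1]:.3f},"wz":{w[2]:.3f}}}')
def stat():
    s,p,Rt=cur();m=Rt.as_matrix();print("t",round(s["time_s"],2),"tcp",p.round(1),"yaw",round(yaw(Rt),2),"down",m[:,0].round(3),"F",np.round(s["wrist_force"],1),"T",np.round(s["wrist_torque"],2),"open",round(s["opening"],3),"q",np.round(s["joint_positions"],2))
E
python3 - <<'E'
from h import *
stat();rel([400,-340,230],-90);rel([400,-340,230],90)
E
```

```text
t 1.0 tcp [ 204.  -537.5  231.3] yaw -69.22 down [-0.  0. -1.] F [ 1.4 -0.4  0.8] T [ 0.01 -0.02 -0.01] open 0.999 q [ 1.17  0.71 -0.03  1.48  0.02  0.95 -0.08]
{"claw":1,"dx":0.006,"dy":1.267,"dz":-0.576,"wx":0.231,"wy":-0.000,"wz":0.000}
{"claw":1,"dx":0.006,"dy":1.267,"dz":-0.576,"wx":-1.769,"wy":-0.000,"wz":-0.000}
```

Emit:
servo_tool --targets '[{"claw": 1, "dx": 0, "dy": 1, "dz": -0.2, "wx": -0.9, "wy": 0, "wz": 0}, {"claw": 1, "dx": 0, "dy": 1, "dz": -0.2, "wx": -0.9, "wy": 0, "wz": 0}, {"claw": 1, "dx": 0, "dy": 1, "dz": -0.2, "wx": -0.9, "wy": 0, "wz": 0}, {"claw": 1, "dx": 0, "dy": 1, "dz": -0.2, "wx": -0.9, "wy": 0, "wz": 0}, {"claw": 1, "dx": 0, "dy": 1, "dz": -0.2, "wx": -0.9, "wy": 0, "wz": 0}, {"claw": 1, "dx": 0, "dy": 1, "dz": -0.2, "wx": -0.9, "wy": 0, "wz": 0}, {"claw": 1, "dx": 0, "dy": 1, "dz": -0.2, "wx": -0.9, "wy": 0, "wz": 0}, {"claw": 1, "dx": 0, "dy": 1, "dz": -0.2, "wx": -0.9, "wy": 0, "wz": 0}, {"claw": 1, "dx": 0, "dy": 1, "dz": -0.2, "wx": -0.9, "wy": 0, "wz": 0}]'

```text
time_s: 2.12
eef_pos: [376.7, -429.3, 231.2]
ee_rot: [0.703, -0.072, 0.703, 0.072]
wrist_force: [0.4, -0.0, -0.8]
opening: 0.998
```

Emit:
servo_tool --targets '[{"claw": 1, "dy": 1, "dz": 0.5, "wx": -0.5}, {"claw": 1, "dy": 1, "dz": 0.5, "wx": -0.5}, {"claw": 1, "dy": 1, "dz": 0.5, "wx": -0.8}, {"claw": 1, "dy": 1, "dz": 0.5, "wx": -0.8}, {"claw": 1, "dy": 1, "dz": 0.5, "wx": -0.8}, {"claw": 1, "dy": 1, "dz": 0.5, "wx": -0.8}, {"claw": 1, "dy": 1, "dz": 0.5, "wx": -0.8}, {"claw": 1, "dy": 1, "dz": 0.5, "wx": -0.8}]'

```text
validation failed for argument at $.ta...
```

```bash
python3 - <<'E'
from h import *
stat();rel([430,343,200],93)
E
```

```text
t 2.12 tcp [ 376.7 -429.3  231.2] yaw 11.73 down [ 0.  0. -1.] F [ 0.4 -0.  -0.8] T [-0.04  0.03 -0.06] open 0.998 q [ 1.    0.72 -0.42  1.49  0.32  1.    0.71]
{"claw":1,"dx":0.157,"dy":3.727,"dz":1.046,"wx":-0.903,"wy":0.000,"wz":-0.000}
```

Emit:
servo_tool --targets '[{"claw": 1, "dx": 0, "dy": 1, "dz": 0.5, "wx": -0.9, "wy": 0, "wz": 0}, {"claw": 1, "dx": 0, "dy": 1, "dz": 0.5, "wx": -0.9, "wy": 0, "wz": 0}, {"claw": 1, "dx": 0, "dy": 1, "dz": 0.5, "wx": -0.9, "wy": 0, "wz": 0}, {"claw": 1, "dx": 0, "dy": 1, "dz": 0.5, "wx": -0.9, "wy": 0, "wz": 0}, {"claw": 1, "dx": 0, "dy": 1, "dz": 0.5, "wx": -0.9, "wy": 0, "wz": 0}, {"claw": 1, "dx": 0, "dy": 1, "dz": 0.5, "wx": -0.9, "wy": 0, "wz": 0}, {"claw": 1, "dx": 0, "dy": 1, "dz": 0.5, "wx": -0.9, "wy": 0, "wz": 0}, {"claw": 1, "dx": 0, "dy": 1, "dz": 0.5, "wx": -0.9, "wy": 0, "wz": 0}, {"claw": 1, "dx": 0, "dy": 1, "dz": 0.5, "wx": -0.9, "wy": 0, "wz": 0}]'

```text
time_s: 3.25
eef_pos: [433.9, -213.2, 231.2]
ee_rot: [0.489, -0.511, 0.489, 0.511]
wrist_force: [0.5, -0.8, 0.5]
opening: 1.002
```

```bash
python3 - <<'E'
from h import *
stat();rel([430,343,200],93)
E
```

```text
t 3.25 tcp [ 433.9 -213.2  231.2] yaw 92.55 down [-0.     0.001 -1.   ] F [ 0.5 -0.8  0.5] T [-0.02  0.04 -0.05] open 1.002 q [ 0.84  0.67 -0.81  1.79  0.59  0.94  1.39]
{"claw":1,"dx":0.157,"dy":-0.105,"dz":2.779,"wx":-0.005,"wy":0.000,"wz":-0.000}
```

Emit:
servo_tool --targets '[{"claw": 1, "dx": 0, "dy": -0.1, "dz": 1, "wx": 0, "wy": 0, "wz": 0}, {"claw": 1, "dx": 0, "dy": -0.1, "dz": 1, "wx": 0, "wy": 0, "wz": 0}, {"claw": 1, "dx": 0, "dy": -0.1, "dz": 1, "wx": 0, "wy": 0, "wz": 0}, {"claw": 1, "dx": 0, "dy": -0.1, "dz": 1, "wx": 0, "wy": 0, "wz": 0}]'

```text
time_s: 3.75
eef_pos: [445.0, -8.8, 231.7]
ee_rot: [0.489, -0.511, 0.488, 0.511]
wrist_force: [0.0, -0.3, 0.3]
opening: 0.997
```

Emit:
servo_tool --targets '[{"claw": 1, "dx": 0, "dy": -0.1, "dz": 1, "wx": 0, "wy": 0, "wz": 0}, {"claw": 1, "dx": 0, "dy": -0.1, "dz": 1, "wx": 0, "wy": 0, "wz": 0}, {"claw": 1, "dx": 0, "dy": -0.1, "dz": 1, "wx": 0, "wy": 0, "wz": 0}, {"claw": 1, "dx": 0, "dy": -0.1, "dz": 1, "wx": 0, "wy": 0, "wz": 0}]'

```text
time_s: 4.25
eef_pos: [455.5, 195.2, 232.0]
ee_rot: [0.489, -0.511, 0.488, 0.512]
wrist_force: [0.6, -0.0, -0.2]
opening: 0.997
```

```bash
python3 - <<'E'
from h import *
stat();rel([435,343,150],93)
E
```

```text
t 4.25 tcp [455.5 195.2 232. ] yaw 92.57 down [ 0.001  0.003 -1.   ] F [ 0.6 -0.  -0.2] T [-0.03 -0.01  0.01] open 0.997 q [-0.07  0.66 -0.73  1.76  0.54  0.93  0.59]
{"claw":1,"dx":0.412,"dy":0.069,"dz":0.742,"wx":-0.005,"wy":0.002,"wz":0.001}
```

Emit:
servo_tool --targets '[{"claw": 1, "dx": 0.2, "dy": 0.07, "dz": 0.74, "wx": 0, "wy": 0, "wz": 0}, {"claw": 1, "dx": 0.4, "dy": 0.07, "dz": 0.74, "wx": 0, "wy": 0, "wz": 0}, {"claw": 1, "dx": 0.55, "dy": 0.07, "dz": 0.74, "wx": 0, "wy": 0, "wz": 0}, {"claw": 1, "dx": 0.65, "dy": 0.07, "dz": 0.74, "wx": 0, "wy": 0, "wz": 0}, {"claw": 1, "dx": 0.65, "dy": 0.07, "dz": 0.74, "wx": 0, "wy": 0, "wz": 0}]'

```text
time_s: 4.88
eef_pos: [434.7, 341.7, 101.1]
ee_rot: [0.489, -0.51, 0.489, 0.511]
wrist_force: [-0.1, -0.2, 0.9]
opening: 0.996
```

```bash
python3 - <<'E'
from h import *
stat();t=read_camera("top");s=read_camera("side");stat()
cv2.imwrite("pics/t1.png",t);cv2.imwrite("pics/s1.png",s)
a=np.hstack([crop(t,170,225,90,120,4.4),crop(s,170,120,120,160,3.3)]);cv2.imwrite("pics/z1.png",a);print(a.shape)
print(proj("top",[cur()[1]]),proj("side",[cur()[1]]))
rel([435,343,6],93)
E
```

```text
t 4.88 tcp [434.7 341.7 101.1] yaw 92.44 down [-0.001  0.    -1.   ] F [-0.1 -0.2  0.9] T [-0.02 -0.03  0.  ] open 0.996 q [-0.43  0.91 -0.58  1.7   0.69  0.75  0.26]
t 4.97 tcp [435.8 342.  103.4] yaw 92.42 down [ 0.002  0.002 -1.   ] F [ 0.  -0.7  0.1] T [-0.09 -0.02  0.03] open 1.004 q [-0.43  0.91 -0.58  1.7   0.69  0.75  0.26]
(528, 792, 3)
[[202.35909061 280.28999366]] [[227.30645753 158.36481996]]
{"claw":1,"dx":0.487,"dy":0.004,"dz":0.004,"wx":-0.006,"wy":0.002,"wz":0.001}
```

View pics/z1.png

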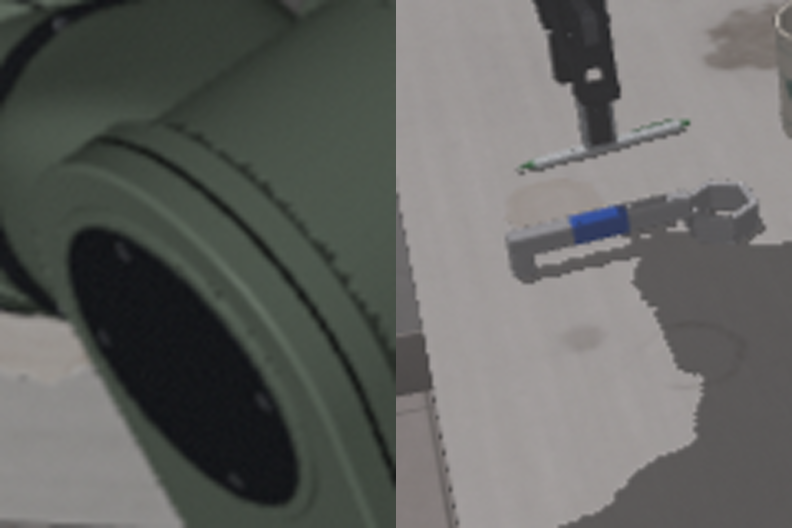

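Emit:
servo_tool --targets '[{"claw": 1, "dx": 0.2, "dy": 0, "dz": 0, "wx": 0, "wy": 0, "wz": 0}, {"claw": 1, "dx": 0.35, "dy": 0, "dz": 0, "wx": 0, "wy": 0, "wz": 0}, {"claw": 1, "dx": 0.48, "dy": 0, "dz": 0, "wx": 0, "wy": 0, "wz": 0}, {"claw": 1, "dx": 0.48, "dy": 0, "dz": 0, "wx": 0, "wy": 0, "wz": 0}, {"claw": -1, "dx": 0.48, "dy": 0, "dz": 0, "wx": 0, "wy": 0, "wz": 0}, {"claw": -1, "dx": 0.48, "dy": 0, "dz": 0, "wx": 0, "wy": 0, "wz": 0}, {"claw": -1, "dx": 0.48, "dy": 0, "dz": 0, "wx": 0, "wy": 0, "wz": 0}, {"claw": -1, "dx": 0.48, "dy": 0, "dz": 0, "wx": 0, "wy": 0, "wz": 0}, {"claw": -1, "dx": 0.48, "dy": 0, "dz": 0, "wx": 0, "wy": 0, "wz": 0}, {"claw": -1, "dx": 0.48, "dy": 0, "dz": 0, "wx": 0, "wy": 0, "wz": 0}]'

```text
time_s: 6.22
eef_pos: [436.1, 342.6, 7.9]
ee_rot: [0.491, -0.51, 0.488, 0.511]
wrist_force: [-0.2, 0.2, 8.9]
opening: 0.149
```

```bash
python3 - <<'E'
from h import *
stat()
for i in range(3):
    s=read_camera("side");stat()
cv2.imwrite("pics/z2.png",crop(s,190,120,110,90,6))
E
```

```text
t 6.22 tcp [436.1 342.6   7.9] yaw 92.43 down [ 0.002  0.003 -1.   ] F [-0.2  0.2  8.9] T [-0.07  0.05  0.09] open 0.149 q [-0.49  1.05 -0.46  1.73  0.81  0.56  0.15]
t 6.28 tcp [436.1 342.6   7.9] yaw 92.43 down [ 0.002  0.003 -1.   ] F [-0.6 -0.2  7. ] T [-0.01  0.05  0.14] open 0.15 q [-0.49  1.05 -0.46  1.73  0.81  0.56  0.15]
t 6.33 tcp [436.1 342.6   7.9] yaw 92.43 down [ 0.002  0.003 -1.   ] F [-1.3 -0.7  7.6] T [ 0.   -0.01  0.11] open 0.149 q [-0.49  1.05 -0.46  1.73  0.81  0.56  0.15]
t 6.38 tcp [436.1 342.6   7.9] yaw 92.43 down [ 0.002  0.003 -1.   ] F [-0.3 -0.1  7. ] T [-0.05  0.01  0.1 ] open 0.154 q [-0.49  1.05 -0.46  1.73  0.81  0.56  0.15]
```

View pics/z2.png

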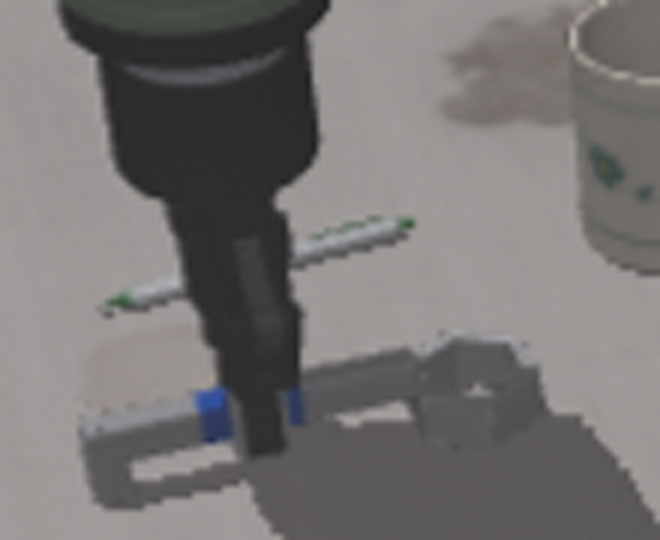

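```bash
cat > nutfit.py <<'E'
from h import *
from scipy.optimize import minimize
def fit(c,fn,c0,c1=None):
    im=cv2.imread(fn).astype(np.float32);u,v=proj(c,[[*c0,22]])[0]
    x0,y0=int(u)-13,int(v)-13;K=10
    g=cv2.resize(im[y0:y0+27,x0:x0+27],None,fx=K,fy=K,interpolation=cv2.INTER_CUBIC).mean(2)
    def mask(x,y,ph):
        P=[]
        for z,r in((13,20.78),(24,20.78),(27,18.5)):
            a=np.radians(ph+30+60*np.arange(6));P+=[[x+r*np.cos(b),y+r*np.sin(b),z] for b in a]
        q=((proj(c,P)-[x0,y0]+.5)*K-.5).astype(np.float32)
        h=cv2.convexHull(q).astype(np.int32);m=np.zeros(g.shape,np.uint8);cv2.fillPoly(m,[h],1);o=cv2.dilate(m,np.ones((21,21)))-m
        inn=m-cv2.erode(m,np.ones((21,21)))
        return m,o,inn
    res=[]
    for ph in range(-30,30,2):
        best=min((-(g[(M:=mask(c0[0]+i,c0[1]+j,ph))[2]>0].mean()-g[M[1]>0].mean()),i,j) for i in range(-5,6,1) for j in range(-5,6,1))
        res.append((best[0],ph,best[1:]))
    res.sort();print(c,[(round(float(a),2),b,d) for a,b,d in res[:6]],round(float(res[-1][0]),2))
    return g,mask,res[0]
if __name__=="__main__":
    out=[]
    for c,c0 in(("top",(558,65)),("side",(560,62))):
        g,mask,b=fit(c,f"pics/{c}0.png",c0)
        m=mask(c0[0]+b[2][0],c0[1]+b[2][1],b[1])[0]
        o=cv2.cvtColor(np.clip(g*1.4,0,255).astype(np.uint8),cv2.COLOR_GRAY2BGR);o2=o.copy()
        cs,_=cv2.findContours(m,0,2);cv2.drawContours(o2,cs,-1,(0,0,255),1);out.append(np.vstack([o,o2]))
    cv2.imwrite("pics/nut.png",np.hstack(out))
E
python3 nutfit.py
```

```text
Traceback (most recent call last):
  File "nutfit.py", line 24, in <module>
    g,mask,b=fit(c,f"pics/{c}0.png",c0)
             ~~~^^^^^^^^^^^^^^^^^^^^^^^
  File "nutfit.py", line 17, in fit
    best=min((-(g[(M:=mask(c0[0]+i,c0[1]+j,ph))[2]>0].mean()-g[M[1]>0].mean()),i,j) for i in range(-5,6,1) for j in range(-5,6,1))
  File "nutfit.py", line 17, in <genexpr>
    best=min((-(g[(M:=mask(c0[0]+i,c0[1]+j,ph))[2]>0].mean()-g[M[1]>0].mean()),i,j) for i in range(-5,6,1) for j in range(-5,6,1))
                      ~~~~^^^^^^^^^^^^^^^^^^^^
  File "nutfit.py", line 11, in mask
    q=((proj(c,P)-[x0,y0]+.5)*K-.5).astype(np.float32)
        ~~~~^^^^^
  File "h.py", line 5, in proj
    m=camera_model(c);T=np.linalg.inv(np.array(m["cam_to_world"]));P=np.atleast_2d(P).astype(float)
ValueError: time passes only in moves, steps and waits
```

Too many model calls; cache the camera model.

```bash
sed -i 's/^from scipy.spatial/import functools\ncamera_model=functools.cache(camera_model)\nfrom scipy.spatial/' h.py; time python3 nutfit.py
```

```text
top [(-6.88, 6, (4, 5)), (-6.86, 4, (3, 5)), (-6.8, 8, (4, 5)), (-6.79, 12, (3, 5)), (-6.79, 10, (3, 5)), (-6.7, 2, (4, 5))] -4.41
side [(-6.76, 2, (1, 5)), (-6.68, 4, (1, 5)), (-6.63, 6, (1, 5)), (-6.55, 0, (1, 5)), (-6.5, 8, (1, 5)), (-6.32, -2, (1, 5))] -4.11
real	0m9.560s
user	0m9.253s
sys	0m0.147s
```

View pics/nut.png

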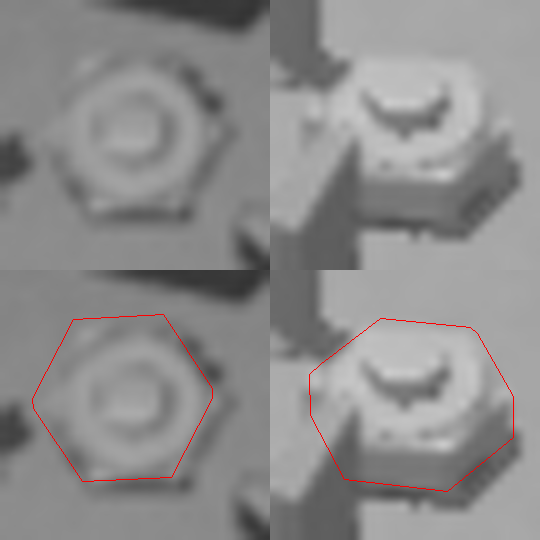

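```bash
python3 - <<'E'
from h import *
from scipy.optimize import least_squares
def off(c,c0): u,v=proj(c,[[*c0,22]])[0];return np.array([int(u)-13,int(v)-13])
o={"top":off("top",(558,65)),"side":off("side",(560,62))}
def px(c,p): return (np.array(p,float)+.5)/10-.5+o[c]
print("stud top",unproj("top",px("top",[130,128]),33),"side",unproj("side",px("side",[132,88]),33))
a=proj("top",[[560,62,33]]);b=proj("side",[[560,62,33]])
T=lambda p:np.r_[(proj("top",[p])-px("top",[130,128])).ravel(),(proj("side",[p])-px("side",[132,88])).ravel()]
q=least_squares(T,[560,62,33]);print("triang",q.x,q.fun)
V=lambda x,y,ph,k,z:[x+20.78*np.cos(np.radians(ph+30+60*k)),y+20.78*np.sin(np.radians(ph+30+60*k)),z]
# vertices: k -> angle ph+30+60k ; image-right in top is -y (270): k=4 ; left 90: k=1 ; bottom-left 150:k=2 ; bottom-right 210:k=3
tp=[((88,213),2,13),((190,215),3,13),((228,133),4,20),((62,150),1,20)]
sp=[((195,236),4,13),((250,182),5,13)]
for nm,obs in(("top",tp),("side",sp)):
    f=lambda p:np.concatenate([(proj(nm,[V(p[0],p[1],p[2],k,z)])[0]-px(nm,u)) for u,k,z in obs])
    q=least_squares(f,[560,63,0],x_scale=[1,1,1]);print(nm,q.x,q.fun.round(2))
    print([ (ph,round(min(least_squares(lambda p:f([p[0],p[1],ph]),[560,63]).cost for _ in[0]),3)) for ph in range(-12,16,3)])
E
```

```text
stud top [[559.24908805  68.18970277  33.        ]] side [[558.68844339  65.64966775  33.        ]]
triang [559.58704372  68.22775727  30.68268534] [-0.00991159  0.05750975  0.0489617  -0.01404325]
top [560.00278134  65.79790565   5.0580658 ] [ 1.06  0.76 -0.15  0.22  0.26  0.01 -1.16 -0.99]
[(-12, np.float64(12.714)), (-9, np.float64(9.321)), (-6, np.float64(6.57)), (-3, np.float64(4.47)), (0, np.float64(3.026)), (3, np.float64(2.241)), (6, np.float64(2.118)), (9, np.float64(2.657)), (12, np.float64(3.857)), (15, np.float64(5.714))]
side [560.26847743  61.06657024   8.34993703] [-0.1   0.22  0.1  -0.23]
[(-12, np.float64(2.457)), (-9, np.float64(1.843)), (-6, np.float64(1.308)), (-3, np.float64(0.858)), (0, np.float64(0.501)), (3, np.float64(0.246)), (6, np.float64(0.098)), (9, np.float64(0.065)), (12, np.float64(0.152)), (15, np.float64(0.365))]
```

Emit:
servo_tool --targets '[{"claw": -1, "dx": -0.2, "dy": 0, "dz": 0, "wx": 0, "wy": 0, "wz": 0}, {"claw": -1, "dx": -0.4, "dy": 0, "dz": 0, "wx": 0, "wy": 0, "wz": 0}, {"claw": -1, "dx": -0.5, "dy": 0, "dz": -0.1, "wx": 0, "wy": 0, "wz": 0}, {"claw": -1, "dx": -0.5, "dy": 0, "dz": -0.3, "wx": 0, "wy": 0, "wz": 0}, {"claw": -1, "dx": -0.5, "dy": 0, "dz": -0.5, "wx": 0, "wy": 0, "wz": 0}, {"claw": -1, "dx": -0.5, "dy": 0, "dz": -0.7, "wx": 0, "wy": 0, "wz": 0}, {"claw": -1, "dx": -0.5, "dy": 0, "dz": -0.9, "wx": 0, "wy": 0, "wz": 0}, {"claw": -1, "dx": -0.5, "dy": 0, "dz": -1, "wx": 0, "wy": 0, "wz": 0}]'

```text
time_s: 7.38
eef_pos: [444.4, 140.3, 107.3]
ee_rot: [0.491, -0.51, 0.489, 0.51]
wrist_force: [-0.4, 0.9, -2.1]
opening: 0.154
```

```bash
python3 - <<'E'
from h import *
stat();rel([470,60,100],94,-1);rel([470,60,60],94,-1)
E
```

```text
t 7.38 tcp [444.4 140.3 107.3] yaw 92.33 down [ 0.002  0.002 -1.   ] F [-0.4  0.9 -2.1] T [ 0.04  0.03 -0.  ] open 0.154 q [-0.07  0.81 -0.55  2.    0.81  0.55  0.41]
{"claw":-1,"dx":0.036,"dy":-0.112,"dz":-0.406,"wx":-0.019,"wy":0.001,"wz":0.001}
{"claw":-1,"dx":0.236,"dy":-0.111,"dz":-0.407,"wx":-0.019,"wy":0.001,"wz":0.001}
```

Emit:
servo_tool --targets '[{"claw": -1, "dx": 0, "dy": -0.11, "dz": -0.2, "wx": -0.02, "wy": 0, "wz": 0}, {"claw": -1, "dx": 0, "dy": -0.11, "dz": -0.41, "wx": -0.02, "wy": 0, "wz": 0}, {"claw": -1, "dx": 0.1, "dy": -0.11, "dz": -0.41, "wx": -0.02, "wy": 0, "wz": 0}, {"claw": -1, "dx": 0.23, "dy": -0.11, "dz": -0.41, "wx": -0.02, "wy": 0, "wz": 0}, {"claw": -1, "dx": 0.23, "dy": -0.11, "dz": -0.41, "wx": -0.02, "wy": 0, "wz": 0}]'

```text
time_s: 8.0
eef_pos: [469.1, 59.3, 60.4]
ee_rot: [0.482, -0.517, 0.481, 0.518]
wrist_force: [-0.1, 0.6, -1.1]
opening: 0.151
```

```bash
python3 - <<'E'
from h import *
t=read_camera("top");s=read_camera("side");stat()
cv2.imwrite("pics/t3.png",t);cv2.imwrite("pics/s3.png",s)
a=np.hstack([crop(t,296,190,80,110,5),crop(s,270,190,80,110,5)]);cv2.imwrite("pics/z3.png",cv2.convertScaleAbs(a,alpha=1.2));print(a.shape)
E
```

```text
t 8.1 tcp [469.8  59.6  61.8] yaw 94.16 down [ 0.002  0.002 -1.   ] F [ 0.4 -0.1 -1.9] T [-0.04  0.08  0.03] open 0.15 q [ 0.08  0.9  -0.49  2.01  0.94  0.47  0.52]
(550, 800, 3)
```

View pics/z3.png

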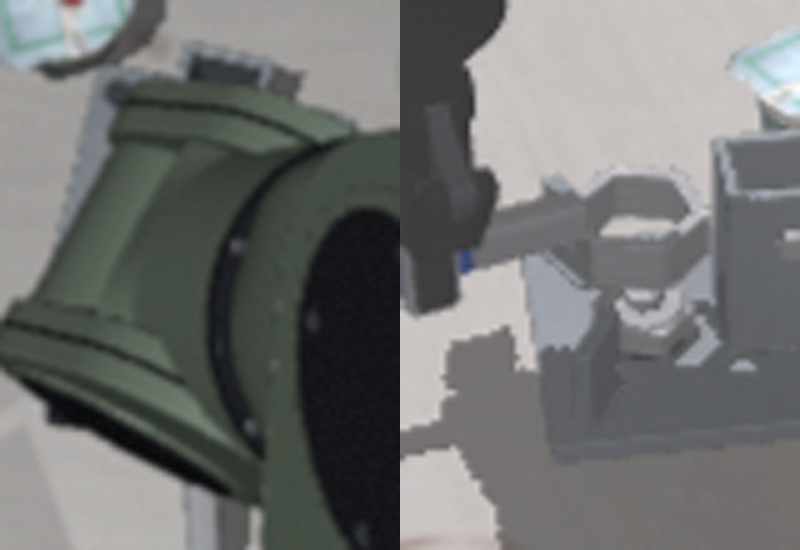

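```bash
python3 - <<'E'
from h import *
from scipy.optimize import least_squares
# predicted outline of ring for a given L on s3, overlay
im=cv2.imread("pics/s3.png");K=8;x0,y0,w,h=295,215,64,60
g=cv2.convertScaleAbs(crop(im,x0,y0,w,h,K),alpha=1.4)
yawd=94.16;hd=np.radians(yawd+90);tcp=np.array([469.4,59.5]);ub=61-7.9
def pts(L,r,z,dxy=(0,0)):
    c=tcp-L*np.array([np.cos(hd),np.sin(hd)])+dxy
    return np.array([[c[0]+r*np.cos(hd+np.radians(30+60*k)),c[1]+r*np.sin(hd+np.radians(30+60*k)),z] for k in range(6)])
o=g.copy()
for L,col in((89.5,(0,0,255)),):
    for r,z in((28.87,ub+22),(21.8,ub+22),(28.87,ub)):
        q=((proj("side",pts(L,r,z))-[x0,y0]+.5)*K-.5).astype(int);cv2.polylines(o,[q],True,col,1)
# nut stud circle at (559.3,66,33) and nut hex
a=np.radians(np.arange(0,360,15))
for C,col in(((559.3,66),(0,255,0)),):
    for P in(np.c_[C[0]+8*np.cos(a),C[1]+8*np.sin(a),0*a+33],):
        q=((proj("side",P)-[x0,y0]+.5)*K-.5).astype(int);cv2.polylines(o,[q],True,col,1)
    for z in(13,24):
        b=np.radians(4+30+60*np.arange(6));q=((proj("side",np.c_[C[0]+20.78*np.cos(b),C[1]+20.78*np.sin(b),0*b+z])-[x0,y0]+.5)*K-.5).astype(int);cv2.polylines(o,[q],True,(255,255,0),1)
cv2.imwrite("pics/z4.png",o)
E
```

```text
(no output)
```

View pics/z4.png

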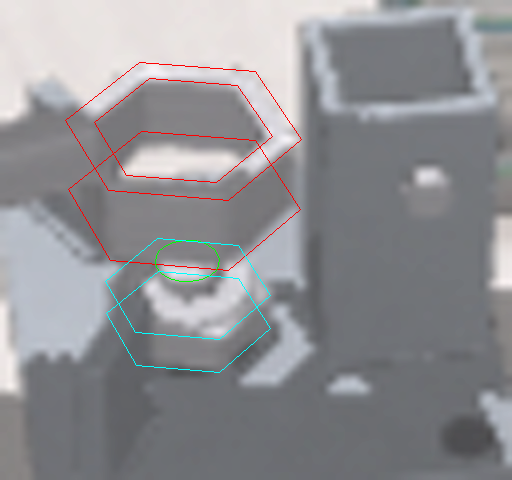

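Emit:
servo_tool --targets '[{"claw": -1, "dx": 0.08, "dy": 0, "dz": 0, "wx": 0, "wy": 0, "wz": 0}, {"claw": -1, "dx": 0.12, "dy": 0, "dz": 0, "wx": 0, "wy": 0, "wz": 0}, {"claw": -1, "dx": 0.14, "dy": 0, "dz": 0, "wx": 0, "wy": 0, "wz": 0}, {"claw": -1, "dx": 0.15, "dy": 0, "dz": 0, "wx": 0, "wy": 0, "wz": 0}, {"claw": -1, "dx": 0.15, "dy": 0, "dz": 0, "wx": 0, "wy": 0, "wz": 0}]'

```text
time_s: 8.72
eef_pos: [470.0, 59.7, 32.0]
ee_rot: [-0.483, 0.518, -0.48, -0.518]
wrist_force: [0.9, -0.4, -1.5]
opening: 0.153
```

```bash
python3 -c "
from h import *
stat()"
```

```text
t 8.72 tcp [470.   59.7  32. ] yaw 94.15 down [ 0.002  0.002 -1.   ] F [ 0.9 -0.4 -1.5] T [-0.02 -0.05  0.01] open 0.153 q [ 0.04  0.95 -0.41  2.02  1.02  0.39  0.45]
```

Emit:
servo_tool --targets '[{"claw": -1, "dx": 0.015, "dy": 0, "dz": 0, "wx": 0, "wy": 0, "wz": 0}, {"claw": -1, "dx": 0.03, "dy": 0, "dz": 0, "wx": 0, "wy": 0, "wz": 0}, {"claw": -1, "dx": 0.03, "dy": 0, "dz": 0, "wx": 0, "wy": 0, "wz": 0}]'

```text
time_s: 9.1
eef_pos: [470.4, 59.8, 25.9]
ee_rot: [-0.483, 0.518, -0.48, -0.518]
wrist_force: [3.7, 0.0, -2.6]
opening: 0.152
```

```bash
python3 -c "
from h import *
stat()"
```

```text
t 9.1 tcp [470.4  59.8  25.9] yaw 94.16 down [ 0.003  0.002 -1.   ] F [ 3.7  0.  -2.6] T [ 0.02 -1.03  0.02] open 0.152 q [ 0.03  0.96 -0.4   2.02  1.04  0.38  0.43]
```

Emit:
servo_tool --targets '[{"claw": -1, "dx": 0.01, "dy": -0.005, "dz": 0, "wx": 0, "wy": 0, "wz": 0}, {"claw": -1, "dx": 0.025, "dy": -0.005, "dz": 0, "wx": 0, "wy": 0, "wz": 0}, {"claw": -1, "dx": 0.037, "dy": -0.005, "dz": 0, "wx": 0, "wy": 0, "wz": 0}, {"claw": -1, "dx": 0.037, "dy": -0.005, "dz": 0, "wx": 0, "wy": 0, "wz": 0}]'

```text
time_s: 9.6
eef_pos: [471.2, 59.9, 18.3]
ee_rot: [-0.483, 0.518, -0.48, -0.518]
wrist_force: [0.8, 0.1, -2.6]
opening: 0.153
```

```bash
python3 -c "
from h import *
stat()"
```

```text
t 9.6 tcp [471.2  59.9  18.3] yaw 94.17 down [ 0.002  0.002 -1.   ] F [ 0.8  0.1 -2.6] T [0.02 0.08 0.07] open 0.153 q [ 0.02  0.98 -0.38  2.01  1.05  0.36  0.42]
```

Emit:
servo_tool --targets '[{"claw": -1, "dx": 0, "dy": -0.001, "dz": 0.031, "wx": 0.044, "wy": 0, "wz": 0}, {"claw": -1, "dx": 0, "dy": -0.004, "dz": 0.062, "wx": 0.089, "wy": 0, "wz": 0}, {"claw": -1, "dx": 0, "dy": -0.01, "dz": 0.093, "wx": 0.133, "wy": 0, "wz": 0}, {"claw": -1, "dx": 0, "dy": -0.017, "dz": 0.123, "wx": 0.178, "wy": 0, "wz": 0}, {"claw": -1, "dx": 0, "dy": -0.027, "dz": 0.153, "wx": 0.222, "wy": 0, "wz": 0}]'

```text
time_s: 10.22
eef_pos: [474.5, 90.5, 18.4]
ee_rot: [0.566, -0.426, 0.564, 0.426]
wrist_force: [1.4, -2.8, -2.0]
opening: 0.154
```

```bash
cat >> h.py <<'E'
def torq(C):
    s,p,Rt=cur();F=np.array(s["wrist_force"]);T=np.array(s["wrist_torque"]);r=(p[:2]-C)/1000
    M=r[0]*F[1]-r[1]*F[0]+T[2];a=np.radians(yaw(Rt)+90);h=np.array([np.cos(a),np.sin(a)])
    print("nut Mz on tool (tip ref)",round(M,2),"without T",round(M-T[2],2),"F radial",round(F[:2]@h,2),"r",round(np.linalg.norm(r)*1000,1),"handle",round(yaw(Rt)+90,2))
E
python3 -c "
from h import *
stat();torq([560.5,66.4])"
```

```text
t 10.22 tcp [474.5  90.5  18.4] yaw 74.03 down [ 0.003  0.001 -1.   ] F [ 1.4 -2.8 -2. ] T [-0.76 -0.27 -0.04] open 0.154 q [-0.08  0.97 -0.31  1.99  0.91  0.33  0.14]
nut Mz on tool (tip ref) 0.17 without T 0.21 F radial -2.15 r 89.3 handle 164.03
```

Emit:
servo_tool --targets '[{"claw": -1, "dx": 0, "dy": -0.002, "dz": 0.039, "wx": 0.056, "wy": 0, "wz": 0}, {"claw": -1, "dx": 0, "dy": -0.007, "dz": 0.078, "wx": 0.111, "wy": 0, "wz": 0}, {"claw": -1, "dx": 0, "dy": -0.015, "dz": 0.116, "wx": 0.167, "wy": 0, "wz": 0}, {"claw": -1, "dx": 0, "dy": -0.027, "dz": 0.153, "wx": 0.222, "wy": 0, "wz": 0}, {"claw": -1, "dx": 0, "dy": -0.042, "dz": 0.189, "wx": 0.278, "wy": 0, "wz": 0}, {"claw": -1, "dx": 0, "dy": -0.06, "dz": 0.224, "wx": 0.333, "wy": 0, "wz": 0}]'

```text
time_s: 10.98
eef_pos: [498.0, 129.9, 18.5]
ee_rot: [0.656, -0.264, 0.655, 0.264]
wrist_force: [-0.6, -3.3, -2.2]
opening: 0.154
```

```bash
python3 -c "
from h import *
stat();torq([560.5,66.4])"
```

```text
t 10.97 tcp [498.  129.9  18.5] yaw 43.88 down [ 0.001  0.    -1.   ] F [-0.6 -3.3 -2.2] T [-0.79  0.29 -0.1 ] open 0.154 q [-0.17  0.98 -0.27  1.88  0.65  0.37 -0.17]
nut Mz on tool (tip ref) 0.15 without T 0.25 F radial -1.97 r 89.1 handle 133.88
```

Emit:
servo_tool --targets '[{"claw": -1, "dx": 0, "dy": -0.001, "dz": -0.031, "wx": -0.044, "wy": 0, "wz": 0}, {"claw": -1, "dx": 0, "dy": -0.001, "dz": -0.035, "wx": -0.05, "wy": 0, "wz": 0}, {"claw": -1, "dx": -0.08, "dy": -0.001, "dz": -0.035, "wx": -0.05, "wy": 0, "wz": 0}, {"claw": -1, "dx": -0.16, "dy": -0.001, "dz": -0.035, "wx": -0.05, "wy": 0, "wz": 0}, {"claw": -1, "dx": -0.16, "dy": -0.015, "dz": -0.116, "wx": -0.167, "wy": 0, "wz": 0}, {"claw": -1, "dx": -0.16, "dy": -0.042, "dz": -0.189, "wx": -0.278, "wy": 0, "wz": 0}, {"claw": -1, "dx": -0.16, "dy": -0.081, "dz": -0.257, "wx": -0.389, "wy": 0, "wz": 0}, {"claw": -1, "dx": -0.16, "dy": -0.131, "dz": -0.316, "wx": -0.5, "wy": 0, "wz": 0}, {"claw": -1, "dx": -0.16, "dy": -0.191, "dz": -0.367, "wx": -0.611, "wy": 0, "wz": 0}, {"claw": -1, "dx": -0.16, "dy": -0.258, "dz": -0.406, "wx": -0.722, "wy": 0, "wz": 0}, {"claw": -1, "dx": -0.16, "dy": -0.258, "dz": -0.406, "wx": -0.722, "wy": 0, "wz": 0}]'

```text
time_s: 12.35
eef_pos: [475.2, 35.4, 50.3]
ee_rot: [-0.412, 0.575, -0.411, -0.575]
wrist_force: [0.1, 1.1, -1.9]
opening: 0.151
```

```bash
python3 -c "
from h import *
stat();torq([560.5,66.4])
a=np.radians(198.5);C=np.array([560.5,66.4]);p=C+89.3*np.array([np.cos(a),np.sin(a)]);print(p)
rel([*p,18.3],108.5,-1)"
```

```text
t 12.35 tcp [475.2  35.4  50.3] yaw 108.81 down [ 0.001  0.001 -1.   ] F [ 0.1  1.1 -1.9] T [-0.03  0.15 -0.02] open 0.151 q [ 0.16  0.94 -0.56  2.    1.04  0.52  0.73]
nut Mz on tool (tip ref) -0.11 without T -0.09 F radial -0.43 r 90.8 handle 198.81
[475.81469759  38.06469418]
{"claw":-1,"dx":0.160,"dy":-0.007,"dz":0.012,"wx":0.003,"wy":0.000,"wz":0.001}
```

Emit:
servo_tool --targets '[{"claw": -1, "dx": 0, "dy": -0.007, "dz": 0.011, "wx": 0, "wy": 0, "wz": 0}, {"claw": -1, "dx": 0.06, "dy": -0.007, "dz": 0.011, "wx": 0, "wy": 0, "wz": 0}, {"claw": -1, "dx": 0.09, "dy": -0.007, "dz": 0.011, "wx": 0, "wy": 0, "wz": 0}, {"claw": -1, "dx": 0.11, "dy": -0.007, "dz": 0.011, "wx": 0, "wy": 0, "wz": 0}, {"claw": -1, "dx": 0.115, "dy": -0.007, "dz": 0.011, "wx": 0, "wy": 0, "wz": 0}]'

```text
time_s: 12.98
eef_pos: [475.7, 38.0, 27.1]
ee_rot: [-0.412, 0.575, -0.411, -0.575]
wrist_force: [0.7, -0.2, -2.1]
opening: 0.153
```

```bash
python3 -c "
from h import *
stat();torq([560.5,66.4])
"
```

```text
t 12.97 tcp [475.7  38.   27.1] yaw 108.81 down [ 0.001  0.    -1.   ] F [ 0.7 -0.2 -2.1] T [-0.1   0.08 -0.04] open 0.153 q [ 0.13  0.98 -0.51  2.    1.11  0.47  0.67]
nut Mz on tool (tip ref) 0.0 without T 0.04 F radial -0.56 r 89.4 handle 198.81
```

Free down to 19 mm under-side height. Seat fully, then stroke to check torque.

Emit:
servo_tool --targets '[{"claw": -1, "dx": 0.025, "dy": 0, "dz": 0, "wx": 0, "wy": 0, "wz": 0}, {"claw": -1, "dx": 0.044, "dy": 0, "dz": 0, "wx": 0, "wy": 0, "wz": 0}, {"claw": -1, "dx": 0.044, "dy": 0, "dz": 0, "wx": 0, "wy": 0, "wz": 0}]'

```text
time_s: 13.35
eef_pos: [475.7, 38.0, 18.0]
ee_rot: [-0.412, 0.575, -0.411, -0.575]
wrist_force: [0.7, -1.2, -1.9]
opening: 0.151
```

Emit:
servo_tool --targets '[{"claw": -1, "dx": 0, "dy": -0.002, "dz": 0.039, "wx": 0.056, "wy": 0, "wz": 0}, {"claw": -1, "dx": 0, "dy": -0.007, "dz": 0.078, "wx": 0.111, "wy": 0, "wz": 0}, {"claw": -1, "dx": 0, "dy": -0.015, "dz": 0.116, "wx": 0.167, "wy": 0, "wz": 0}, {"claw": -1, "dx": 0, "dy": -0.027, "dz": 0.153, "wx": 0.222, "wy": 0, "wz": 0}, {"claw": -1, "dx": 0, "dy": -0.042, "dz": 0.189, "wx": 0.278, "wy": 0, "wz": 0}, {"claw": -1, "dx": 0, "dy": -0.06, "dz": 0.224, "wx": 0.333, "wy": 0, "wz": 0}]'

```text
time_s: 14.1
eef_pos: [472.9, 83.9, 18.1]
ee_rot: [0.547, -0.448, 0.547, 0.448]
wrist_force: [2.9, -4.8, -3.2]
opening: 0.154
```

```bash
python3 -c "
from h import *
stat();torq([560.5,66.4])
"
```

```text
t 14.1 tcp [472.9  83.9  18.1] yaw 78.63 down [ 0.001 -0.001 -1.   ] F [ 2.9 -4.8 -3.2] T [-1.08 -0.6  -0.1 ] open 0.154 q [-0.04  0.98 -0.36  1.99  0.99  0.36  0.16]
nut Mz on tool (tip ref) 0.27 without T 0.37 F radial -3.79 r 89.4 handle 168.63
```

Emit:
servo_tool --targets '[{"claw": -1, "dx": 0, "dy": -0.005, "dz": 0.039, "wx": 0.056, "wy": 0, "wz": 0}, {"claw": -1, "dx": 0, "dy": -0.01, "dz": 0.078, "wx": 0.111, "wy": 0, "wz": 0}, {"claw": -1, "dx": 0, "dy": -0.018, "dz": 0.116, "wx": 0.167, "wy": 0, "wz": 0}]'

```text
time_s: 14.48
eef_pos: [480.4, 105.7, 18.1]
ee_rot: [0.601, -0.372, 0.602, 0.371]
wrist_force: [-1.4, -2.2, -1.9]
opening: 0.151
```

```bash
python3 -c "
from h import *
stat();torq([560.5,66.4])
"
```

```text
t 14.47 tcp [480.4 105.7  18.1] yaw 63.43 down [ 0.    -0.002 -1.   ] F [-1.4 -2.2 -1.9] T [-0.65  0.37 -0.08] open 0.151 q [-0.1   0.98 -0.33  1.95  0.87  0.36 -0.02]
nut Mz on tool (tip ref) 0.15 without T 0.24 F radial 0.29 r 89.2 handle 153.43
```

Emit:
servo_tool --targets '[{"claw": -1, "dx": 0, "dy": 0, "dz": 0.02, "wx": 0.028, "wy": 0, "wz": 0}, {"claw": -1, "dx": 0, "dy": -0.002, "dz": 0.039, "wx": 0.056, "wy": 0, "wz": 0}, {"claw": -1, "dx": 0, "dy": -0.002, "dz": 0.039, "wx": 0.056, "wy": 0, "wz": 0}]'

```text
time_s: 14.85
eef_pos: [484.2, 112.5, 18.1]
ee_rot: [0.617, -0.345, 0.618, 0.344]
wrist_force: [-2.3, -3.3, -0.7]
opening: 0.147
```

```bash
python3 -c "
from h import *
stat();torq([560.5,66.4])
"
```

```text
t 14.85 tcp [484.2 112.5  18.1] yaw 58.38 down [-0.    -0.002 -1.   ] F [-2.3 -3.3 -0.7] T [-0.42  0.48 -0.04] open 0.147 q [-0.12  0.98 -0.32  1.93  0.83  0.37 -0.08]
nut Mz on tool (tip ref) 0.32 without T 0.36 F radial 0.23 r 89.2 handle 148.38
```

Emit:
servo_tool --targets '[{"claw": -1, "dx": 0, "dy": 0, "dz": 0.02, "wx": 0.028, "wy": 0, "wz": 0}, {"claw": -1, "dx": 0, "dy": -0.002, "dz": 0.035, "wx": 0.05, "wy": 0, "wz": 0}, {"claw": -1, "dx": 0, "dy": -0.002, "dz": 0.035, "wx": 0.05, "wy": 0, "wz": 0}]'

```text
time_s: 15.22
eef_pos: [488.1, 118.4, 18.0]
ee_rot: [0.63, -0.321, 0.631, 0.32]
wrist_force: [-4.0, -2.0, 0.4]
opening: 0.148
```

```bash
python3 -c "
from h import *
stat();torq([560.5,66.4])
for i in range(4): read_camera('side');torq([560.5,66.4])
"
```

```text
t 15.22 tcp [488.1 118.4  18. ] yaw 53.85 down [-0.    -0.002 -1.   ] F [-4.  -2.   0.4] T [-0.31  0.73 -0.12] open 0.148 q [-0.13  0.98 -0.31  1.92  0.79  0.37 -0.12]
nut Mz on tool (tip ref) 0.23 without T 0.35 F radial 2.03 r 89.1 handle 143.85
nut Mz on tool (tip ref) 0.19 without T 0.28 F radial 2.18 r 89.1 handle 143.9
nut Mz on tool (tip ref) 0.07 without T 0.21 F radial 1.08 r 89.1 handle 143.91
nut Mz on tool (tip ref) 0.11 without T 0.2 F radial 2.09 r 89.1 handle 143.91
nut Mz on tool (tip ref) 0.09 without T 0.25 F radial 1.96 r 89.1 handle 143.91
```

Emit:
servo_tool --targets '[{"claw": -1, "dx": 0, "dy": 0.001, "dz": 0.02, "wx": 0.028, "wy": 0, "wz": 0}, {"claw": -1, "dx": 0, "dy": 0, "dz": 0.039, "wx": 0.056, "wy": 0, "wz": 0}, {"claw": -1, "dx": 0, "dy": 0, "dz": 0.039, "wx": 0.056, "wy": 0, "wz": 0}]'

```text
time_s: 15.8
eef_pos: [492.9, 124.5, 18.0]
ee_rot: [0.644, -0.293, 0.644, 0.291]
wrist_force: [-0.6, -3.5, -2.4]
opening: 0.154
```

```bash
python3 -c "
from h import *
stat();torq([560.5,66.4])
for i in range(2): read_camera('side');torq([560.5,66.4])
"
```

```text
t 15.8 tcp [492.9 124.5  18. ] yaw 48.79 down [-0.    -0.002 -1.   ] F [-0.6 -3.5 -2.4] T [-0.79  0.27 -0.12] open 0.154 q [-0.15  0.98 -0.31  1.89  0.75  0.38 -0.18]
nut Mz on tool (tip ref) 0.15 without T 0.27 F radial -1.83 r 89.1 handle 138.79
nut Mz on tool (tip ref) 0.22 without T 0.32 F radial -1.57 r 89.2 handle 138.86
nut Mz on tool (tip ref) 0.1 without T 0.28 F radial -2.64 r 89.2 handle 138.87
```

Emit:
servo_tool --targets '[{"claw": -1, "dx": 0, "dy": -0.001, "dz": -0.031, "wx": -0.044, "wy": 0, "wz": 0}, {"claw": -1, "dx": 0, "dy": -0.001, "dz": -0.035, "wx": -0.05, "wy": 0, "wz": 0}, {"claw": -1, "dx": -0.08, "dy": -0.001, "dz": -0.035, "wx": -0.05, "wy": 0, "wz": 0}, {"claw": -1, "dx": -0.16, "dy": -0.001, "dz": -0.035, "wx": -0.05, "wy": 0, "wz": 0}, {"claw": -1, "dx": -0.16, "dy": -0.015, "dz": -0.116, "wx": -0.167, "wy": 0, "wz": 0}, {"claw": -1, "dx": -0.16, "dy": -0.042, "dz": -0.189, "wx": -0.278, "wy": 0, "wz": 0}, {"claw": -1, "dx": -0.16, "dy": -0.081, "dz": -0.257, "wx": -0.389, "wy": 0, "wz": 0}, {"claw": -1, "dx": -0.16, "dy": -0.131, "dz": -0.316, "wx": -0.5, "wy": 0, "wz": 0}, {"claw": -1, "dx": -0.16, "dy": -0.191, "dz": -0.367, "wx": -0.611, "wy": 0, "wz": 0}, {"claw": -1, "dx": -0.16, "dy": -0.258, "dz": -0.406, "wx": -0.722, "wy": 0, "wz": 0}, {"claw": -1, "dx": -0.16, "dy": -0.258, "dz": -0.406, "wx": -0.722, "wy": 0, "wz": 0}]'

```text
time_s: 17.27
eef_pos: [478.6, 28.8, 50.1]
ee_rot: [-0.386, 0.592, -0.387, -0.592]
wrist_force: [-0.6, 1.3, -2.0]
opening: 0.152
```

```bash
python3 -c "
from h import *
stat();torq([560.5,66.4])
a=np.radians(203.8);C=np.array([560.5,66.4]);p=C+89.2*np.array([np.cos(a),np.sin(a)]);print(p)
rel([*p,18.2],113.8,-1)"
```

```text
t 17.27 tcp [478.6  28.8  50.1] yaw 113.68 down [ 0.    -0.001 -1.   ] F [-0.6  1.3 -2. ] T [ 0.03  0.1  -0.  ] open 0.152 q [ 0.21  0.96 -0.62  1.98  1.07  0.57  0.81]
nut Mz on tool (tip ref) -0.13 without T -0.13 F radial 0.07 r 90.1 handle 203.68
[478.88559763  30.40375957]
{"claw":-1,"dx":0.160,"dy":-0.004,"dz":0.007,"wx":-0.001,"wy":-0.001,"wz":-0.000}
```

Emit:
servo_tool --targets '[{"claw": -1, "dx": 0, "dy": -0.004, "dz": 0.007, "wx": 0, "wy": 0, "wz": 0}, {"claw": -1, "dx": 0.06, "dy": -0.004, "dz": 0.007, "wx": 0, "wy": 0, "wz": 0}, {"claw": -1, "dx": 0.09, "dy": -0.004, "dz": 0.007, "wx": 0, "wy": 0, "wz": 0}, {"claw": -1, "dx": 0.11, "dy": -0.004, "dz": 0.007, "wx": 0, "wy": 0, "wz": 0}, {"claw": -1, "dx": 0.115, "dy": -0.004, "dz": 0.007, "wx": 0, "wy": 0, "wz": 0}]'

```text
time_s: 17.9
eef_pos: [478.7, 30.6, 26.9]
ee_rot: [-0.386, 0.592, -0.387, -0.592]
wrist_force: [-0.2, 0.8, -1.5]
opening: 0.15
```

```bash
python3 -c "
from h import *
stat();torq([560.5,66.4])
"
```

```text
t 17.9 tcp [478.7  30.6  26.9] yaw 113.67 down [-0.    -0.001 -1.   ] F [-0.2  0.8 -1.5] T [ 0.02 -0.    0.05] open 0.15 q [ 0.18  1.   -0.57  1.99  1.14  0.53  0.74]
nut Mz on tool (tip ref) -0.03 without T -0.07 F radial -0.1 r 89.3 handle 203.67
```

Emit:
servo_tool --targets '[{"claw": -1, "dx": 0.025, "dy": 0, "dz": 0, "wx": 0, "wy": 0, "wz": 0}, {"claw": -1, "dx": 0.044, "dy": 0, "dz": 0, "wx": 0, "wy": 0, "wz": 0}, {"claw": -1, "dx": 0.044, "dy": 0, "dz": 0, "wx": 0, "wy": 0, "wz": 0}, {"claw": -1, "dx": 0.044, "dy": -0.001, "dz": 0.02, "wx": 0.028, "wy": 0, "wz": 0}, {"claw": -1, "dx": 0.044, "dy": -0.002, "dz": 0.039, "wx": 0.056, "wy": 0, "wz": 0}, {"claw": -1, "dx": 0.044, "dy": -0.005, "dz": 0.062, "wx": 0.089, "wy": 0, "wz": 0}, {"claw": -1, "dx": 0.044, "dy": -0.005, "dz": 0.062, "wx": 0.089, "wy": 0, "wz": 0}]'

```text
time_s: 18.77
eef_pos: [474.8, 42.2, 18.2]
ee_rot: [-0.427, 0.564, -0.428, -0.563]
wrist_force: [1.1, -1.4, -1.6]
opening: 0.153
```

```bash
python3 -c "
from h import *
stat();torq([560.5,66.4])
for i in range(2): read_camera('side');torq([560.5,66.4])
"
```

```text
t 18.77 tcp [474.8  42.2  18.2] yaw 105.69 down [ 0.    -0.002 -1.   ] F [ 1.1 -1.4 -1.6] T [-0.4  -0.3   0.14] open 0.153 q [ 0.13  1.   -0.52  2.    1.16  0.48  0.56]
nut Mz on tool (tip ref) 0.29 without T 0.14 F radial -0.71 r 89.1 handle 195.69
nut Mz on tool (tip ref) 0.35 without T 0.2 F radial -1.32 r 89.1 handle 195.73
nut Mz on tool (tip ref) 0.29 without T 0.19 F radial -1.18 r 89.1 handle 195.73
```

Emit:
servo_tool --targets '[{"claw": -1, "dx": 0, "dy": -0.001, "dz": 0.016, "wx": 0.022, "wy": 0, "wz": 0}, {"claw": -1, "dx": 0, "dy": -0.002, "dz": 0.031, "wx": 0.044, "wy": 0, "wz": 0}, {"claw": -1, "dx": 0, "dy": -0.002, "dz": 0.031, "wx": 0.044, "wy": 0, "wz": 0}]'

```text
time_s: 19.25
eef_pos: [473.4, 48.0, 18.1]
ee_rot: [-0.446, 0.549, -0.447, -0.548]
wrist_force: [0.1, -5.1, -1.6]
opening: 0.152
```

```bash
python3 -c "
from h import *
stat();torq([560.5,66.4])
for i in range(2): read_camera('side');torq([560.5,66.4])
"
```

```text
t 19.25 tcp [473.4  48.   18.1] yaw 101.73 down [-0.    -0.002 -1.   ] F [ 0.1 -5.1 -1.6] T [-1.05 -0.07  0.21] open 0.152 q [ 0.1   1.   -0.5   2.01  1.15  0.46  0.48]
nut Mz on tool (tip ref) 0.66 without T 0.45 F radial 0.99 r 89.0 handle 191.73
nut Mz on tool (tip ref) 0.59 without T 0.39 F radial 1.1 r 89.1 handle 191.76
nut Mz on tool (tip ref) 0.72 without T 0.45 F radial 0.94 r 89.1 handle 191.76
```

Emit:
servo_tool --targets '[{"claw": -1, "dx": 0, "dy": 0, "dz": 0.012, "wx": 0.017, "wy": 0, "wz": 0}, {"claw": -1, "dx": 0, "dy": 0, "dz": 0.012, "wx": 0.017, "wy": 0, "wz": 0}]'

```text
time_s: 19.6
eef_pos: [472.9, 50.2, 18.1]
ee_rot: [-0.453, 0.543, -0.454, -0.542]
wrist_force: [1.2, -5.5, -0.7]
opening: 0.153
```

```bash
python3 -c "
from h import *
stat();torq([560.5,66.4])
for i in range(4): read_camera('side');torq([560.5,66.4])
"
```

```text
t 19.6 tcp [472.9  50.2  18.1] yaw 100.19 down [-0.    -0.003 -1.   ] F [ 1.2 -5.5 -0.7] T [-1.23 -0.19  0.31] open 0.153 q [ 0.09  1.   -0.49  2.01  1.14  0.45  0.46]
nut Mz on tool (tip ref) 0.81 without T 0.5 F radial -0.16 r 89.1 handle 190.19
nut Mz on tool (tip ref) 0.83 without T 0.45 F radial 0.8 r 89.1 handle 190.2
nut Mz on tool (tip ref) 0.88 without T 0.48 F radial -0.03 r 89.1 handle 190.21
nut Mz on tool (tip ref) 0.83 without T 0.47 F radial 0.89 r 89.1 handle 190.21
nut Mz on tool (tip ref) 0.82 without T 0.47 F radial -0.24 r 89.1 handle 190.21
```

Emit:
servo_tool --targets '[{"claw": -1, "dx": 0, "dy": 0, "dz": 0.013, "wx": 0.018, "wy": 0, "wz": 0}, {"claw": -1, "dx": 0, "dy": 0, "dz": 0.013, "wx": 0.018, "wy": 0, "wz": 0}, {"claw": -1, "dx": 0, "dy": 0, "dz": 0.013, "wx": 0.018, "wy": 0, "wz": 0}]'

```text
time_s: 20.18
eef_pos: [472.4, 52.4, 18.1]
ee_rot: [-0.46, 0.537, -0.462, -0.535]
wrist_force: [0.4, -5.9, -0.7]
opening: 0.151
```

```bash
python3 -c "
from h import *
stat();torq([560.5,66.4])
for i in range(4): read_camera('side');torq([560.5,66.4])
"
```

```text
t 20.18 tcp [472.4  52.4  18.1] yaw 98.57 down [-0.    -0.003 -1.   ] F [ 0.4 -5.9 -0.7] T [-1.27 -0.26  0.39] open 0.151 q [ 0.09  0.99 -0.49  2.01  1.14  0.45  0.43]
nut Mz on tool (tip ref) 0.92 without T 0.53 F radial 0.5 r 89.2 handle 188.57
nut Mz on tool (tip ref) 1.05 without T 0.63 F radial -0.83 r 89.2 handle 188.56
nut Mz on tool (tip ref) 0.97 without T 0.55 F radial 0.74 r 89.2 handle 188.56
nut Mz on tool (tip ref) 1.02 without T 0.57 F radial 0.01 r 89.2 handle 188.57
nut Mz on tool (tip ref) 1.02 without T 0.57 F radial -0.15 r 89.2 handle 188.56
```

Emit:
servo_tool --targets '[{"claw": -1, "dx": 0, "dy": -0.001, "dz": -0.031, "wx": -0.044, "wy": 0, "wz": 0}, {"claw": -1, "dx": 0, "dy": -0.004, "dz": -0.062, "wx": -0.089, "wy": 0, "wz": 0}, {"claw": -1, "dx": 0, "dy": -0.01, "dz": -0.093, "wx": -0.133, "wy": 0, "wz": 0}, {"claw": -1, "dx": 0, "dy": -0.01, "dz": -0.093, "wx": -0.133, "wy": 0, "wz": 0}]'

```text
time_s: 20.88
eef_pos: [477.2, 34.8, 18.1]
ee_rot: [-0.403, 0.581, -0.404, -0.581]
wrist_force: [-0.8, 1.6, -2.0]
opening: 0.153
```

```bash
python3 -c "
from h import *
stat();torq([560.5,66.4])
"
```

```text
t 20.88 tcp [477.2  34.8  18.1] yaw 110.48 down [-0.    -0.002 -1.   ] F [-0.8  1.6 -2. ] T [0.25 0.07 0.12] open 0.153 q [ 0.15  1.01 -0.54  2.    1.16  0.5   0.65]
nut Mz on tool (tip ref) -0.04 without T -0.16 F radial 0.16 r 89.1 handle 200.48
```

Emit:
servo_tool --targets '[{"claw": -1, "dx": -0.1, "dy": 0, "dz": 0, "wx": 0, "wy": 0, "wz": 0}, {"claw": -1, "dx": -0.25, "dy": 0, "dz": 0, "wx": 0, "wy": 0, "wz": 0}, {"claw": -1, "dx": -0.45, "dy": 0.0, "dz": 0, "wx": 0, "wy": 0, "wz": 0}, {"claw": -1, "dx": -0.45, "dy": 0.1, "dz": 0.2, "wx": 0.1, "wy": 0, "wz": 0}, {"claw": -1, "dx": -0.45, "dy": 0.1, "dz": 0.4, "wx": 0.2, "wy": 0, "wz": 0}, {"claw": -1, "dx": -0.45, "dy": 0.1, "dz": 0.7, "wx": 0.2, "wy": 0, "wz": 0}, {"claw": -1, "dx": -0.45, "dy": 0.1, "dz": 0.9, "wx": 0.2, "wy": 0, "wz": 0}, {"claw": -1, "dx": -0.45, "dy": 0.1, "dz": 0.9, "wx": 0.2, "wy": 0, "wz": 0}]'

```text
time_s: 21.88
eef_pos: [394.1, 200.0, 108.0]
ee_rot: [0.488, -0.511, 0.488, 0.512]
wrist_force: [0.4, -1.6, -1.7]
opening: 0.155
```

```bash
python3 -c "
from h import *
stat();rel([436,343,8.5],92.4,-1)
"
```

```text
t 21.88 tcp [394.1 200.  108. ] yaw 92.65 down [-0.  0. -1.] F [ 0.4 -1.6 -1.7] T [-0.11  0.04  0.02] open 0.155 q [-0.23  0.79 -0.56  2.08  0.88  0.51  0.17]
{"claw":-1,"dx":0.498,"dy":-0.242,"dz":0.705,"wx":0.003,"wy":0.000,"wz":-0.000}
```

Emit:
servo_tool --targets '[{"claw": -1, "dx": 0, "dy": -0.1, "dz": 0.25, "wx": 0, "wy": 0, "wz": 0}, {"claw": -1, "dx": 0, "dy": -0.24, "dz": 0.5, "wx": 0, "wy": 0, "wz": 0}, {"claw": -1, "dx": 0.1, "dy": -0.24, "dz": 0.7, "wx": 0, "wy": 0, "wz": 0}, {"claw": -1, "dx": 0.25, "dy": -0.24, "dz": 0.7, "wx": 0, "wy": 0, "wz": 0}, {"claw": -1, "dx": 0.38, "dy": -0.24, "dz": 0.7, "wx": 0, "wy": 0, "wz": 0}, {"claw": -1, "dx": 0.46, "dy": -0.24, "dz": 0.7, "wx": 0, "wy": 0, "wz": 0}, {"claw": -1, "dx": 0.485, "dy": -0.24, "dz": 0.7, "wx": 0, "wy": 0, "wz": 0}, {"claw": -1, "dx": 0.495, "dy": -0.24, "dz": 0.7, "wx": 0, "wy": 0, "wz": 0}, {"claw": -1, "dx": 0.498, "dy": -0.24, "dz": 0.7, "wx": 0, "wy": 0, "wz": 0}]'

```text
time_s: 23.0
eef_pos: [435.9, 342.2, 9.1]
ee_rot: [0.489, -0.511, 0.488, 0.511]
wrist_force: [0.0, 0.0, -2.3]
opening: 0.152
```

```bash
python3 -c "
from h import *
stat()
"
```

```text
t 23.0 tcp [435.9 342.2   9.1] yaw 92.63 down [ 0.001  0.001 -1.   ] F [ 0.   0.  -2.3] T [-0.02  0.08 -0.01] open 0.152 q [-0.46  1.06 -0.51  1.73  0.87  0.6   0.11]
```

Emit:
servo_tool --targets '[{"claw": -1, "dx": 0.005, "dy": 0, "dz": 0, "wx": 0, "wy": 0, "wz": 0}, {"claw": -1, "dx": 0.006, "dy": 0, "dz": 0, "wx": 0, "wy": 0, "wz": 0}, {"claw": 1, "dx": 0.006, "dy": 0, "dz": 0, "wx": 0, "wy": 0, "wz": 0}, {"claw": 1, "dx": 0.006, "dy": 0, "dz": 0, "wx": 0, "wy": 0, "wz": 0}, {"claw": 1, "dx": 0.006, "dy": 0, "dz": 0, "wx": 0, "wy": 0, "wz": 0}, {"claw": 1, "dx": 0.006, "dy": 0, "dz": 0, "wx": 0, "wy": 0, "wz": 0}, {"claw": 1, "dx": -0.2, "dy": 0, "dz": 0, "wx": 0, "wy": 0, "wz": 0}, {"claw": 1, "dx": -0.5, "dy": 0, "dz": 0, "wx": 0, "wy": 0, "wz": 0}, {"claw": 1, "dx": -0.9, "dy": 0, "dz": 0, "wx": 0, "wy": 0, "wz": 0}, {"claw": 1, "dx": -0.9, "dy": 0, "dz": 0, "wx": 0, "wy": 0, "wz": 0}, {"claw": 1, "dx": -0.9, "dy": 0, "dz": 0, "wx": 0, "wy": 0, "wz": 0}]'

```text
time_s: 24.38
eef_pos: [436.2, 342.1, 190.1]
ee_rot: [-0.49, 0.511, -0.487, -0.511]
wrist_force: [-0.9, 0.0, -0.4]
opening: 1.001
```

```bash
python3 - <<'E'
from h import *
s=read_camera("side");stat();cv2.imwrite("pics/s5.png",s)
cv2.imwrite("pics/z5.png",crop(s,190,100,220,230,2.5))
s0=cv2.imread("pics/side0.png")
for q in("spanner","yoghurt_pot","pepper_shaker","garlic"): print(q,[(np.round(d["at"]).tolist(),round(d["conf"],2)) for d in look_for("side",q)[:1]])
E
```

```text
t 24.43 tcp [435.9 341.8 188.9] yaw 92.62 down [ 0.001  0.001 -1.   ] F [-0.  -0.3 -1. ] T [ 0.02  0.05 -0.04] open 1.002 q [-0.36  0.81 -0.72  1.61  0.62  0.96  0.32]
spanner [([468.0, 336.0, 20.0], 0.68)]
yoghurt_pot [([661.0, 115.0, 69.0], 0.77)]
pepper_shaker [([635.0, -59.0, 54.0], 0.8)]
garlic [([438.0, -251.0, 35.0], 0.69)]
```

View pics/z5.png

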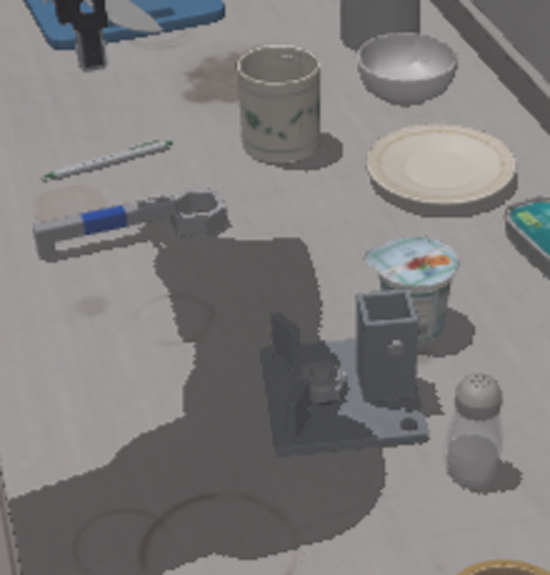

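The spanner lies flat at its old place (ring near (200,212) in the crop). The foot, pot and shaker stand as before, and the gripper is clear above. Handing in.

```bash
python3 -c "
from workcell import *
print(hand_in())"
```

```text
the job is handed in; nothing more can be done
None
```

I tightened the nut to about 1.0 N m with the ring spanner and laid the spanner flat back at its old place. I then handed the job in at about 24 s of the 72 s allowed.

- **Tightening:** it took three strokes, lifting the spanner off and reseating it twice. By my estimate the nut turned about 104 degrees before it stopped. The handle stayed about 5 degrees or more inside the rib limits by my fit of the foot, and I felt no rib contact.
- **Final torque:** the wrist force and moment taken about the nut gave 0.92 to 1.05 N m at the end, against about 0.2 N m while the nut ran. Going by how far the handle moved after the stop, it could not have been more than about 1.2 N m. The wrist force alone, without the moment, gave only 0.55 to 0.6 N m. I trusted the full figure because it rose with handle angle at close to the rubber pad's known stiffness.
- **Last look:** the side camera shows the spanner flat and clear of the foot. The pot, shaker and garlic are where they were, within the networks' accuracy, and the gripper is open and well above everything. I did not use the top camera after the spanner was put down, and the nut was not checked again once the spanner was off it.

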